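# Set the refill marker to the pepper mill

### The arm

A 7-joint arm with a two-finger parallel gripper is mounted at the origin on a cart in front of the work surface, level with it; the furniture and walls round the work are solid. World frame = base frame: x ahead of the robot, y to its left, z up, the work surface at z = 0. Lengths are in m, angles in rad, forces in N, time in s.
With the tool pointing down it reaches from about 0.4 to 0.9 m from the base axis. Payload 5.5 kg.
Tool frame: the origin (TCP) lies at the very end of the fingers, on their centre line; the grasp point (between the pads) lies 19 mm behind it; z points along the fingers, y is the direction in which the jaws open and shut (so a half turn about z gives the same grasp; the last joint's range is limited). The gripper opens to 92 mm and grips with 3 to 60 N. Pads are 19 mm wide; open, the fingers measure 130 mm over their backs; the gripper's body (75 mm by 190 mm) begins 47 mm behind the grasp point.
Start: joints at [-1.042, 0.501, -0.427, 1.55, 0.221, 1.138, -0.21], TCP at [0.171, 0.627, 0.227] pointing down, gripper open.
Joint ranges: [-2.88, 2.88], [-0.31, 2.03], [-1.54, 1.56], [0.2, 2.42], [-1.41, 4.55], [0.19, 2.02], [-2.57, 2.57]. Speed limits (rad/s): [2.57, 2.57, 3.14, 3.14, 3.14, 3.14, 3.14].

### API

Orientations are given as a unit quaternion [x, y, z, w].
In Python, from rig import state, vision, manip, models gives the robot as it stands. The module is installed in compiled form; this text tells all that it offers.
- The arm moves only by the tool play_rows, never from a script. Its argument "targets" is one flat list of numbers, 7 for each row, row after row: the shift along the tool's x, y, z in mm, then the turn, a rotation vector about the tool's x, y, z in rad, then the closure, from 0 (fully open) to 1 (shut). A call has 1 to 12 rows; each row shifts and turns the commanded pose from where the row before left it, along the tool's axes as they then stand; what a row does not reach is not made up. A row lasts 1/8 s, in which the tool goes at most 62.5 mm and 10.7 degrees, less where a joint would pass 70% of its speed; a pose out of reach is approached as far as the arm can. A call is refused whole if a number of a shift passes 62.5 or a number of a turn 0.188, either way. A call with a gripper value outside its range is refused whole. The fingers move at their own pace and stop on an object; "force" is the grip in N (left out, the last holds). Time passes only in rows, so rows that do not move let the fingers close. It gives the time, the measured TCP pose, the force and the opening at its end, in the units of the state.
- state(): the state, without advancing time (a new reading comes with each control period).
- vision.read_camera(name): name is "scene" or "top" or "wrist"; returns (picture, depth): 420x560x3 uint8, red, green, blue; 420x560 float32, m along the optical axis (not along the pixel's ray), 0 where there is no reading.
- vision.camera_params(name): a dict with "intrinsics" (3x3 intrinsics, pixels), "k1" (the pictures are not rectified: a ray, as slopes to the right and down, at radius r is drawn at 1 + k1 r^2 times it, then the intrinsics apply), "eye" and "rotation" of the camera in the world; the wrist camera has in their place "tool_from_camera" (4x4, takes a point from camera to tool coordinates, whose origin is the TCP and whose axes are the flange's). Camera axes: x right, y up, looking along -z (the intrinsics and any distortion apply to the point x, -y, -z); pixel columns grow to the right and rows downward; lengths in m; the calibration is good to about 2 mm. A picture is of the moment at which its call begins: read the wrist's pose just before it. camera_params takes no time and is no camera call.
- manip.job_done(): hands the job in, once; it reports no verdict.
Trained networks look in the newest picture that a camera, given by its name, has taken for a name from the list of things; names that differ only in an ending like _2 or _b are one class to them, and where a whole thing is asked for, a point or a joint stands for the part that bears it (a point fixed in the world has none). Each returns a list of dicts, best first, with "p" (0 to 1); they miss things now and then, are a little off and sometimes report something else, mostly with a low value. They report only what shows in the picture. A call takes as long as a camera call. They do not tell look-alikes from the thing itself.
- models.boxes_of(query, camera): "point" ([x, y, z] in m, in the coordinates of the camera as it stood for that picture, good to about 4 mm: the middle of the surface that is visible of it).
- models.regions_of(query, camera): "mask" (420x560 bool, what is visible of it).
The state is a dict: "clock": time; "q": joint angles; "dq": joint speeds; "tau": joint torques, N m; "ee_pos": TCP position; "ee_rot": TCP orientation; "contact_force": force on the tool from outside, world axes, zero at the start; "torque": the same for the moment, N m; "gripper_width": opening from 0.0 (shut) to 1.0 (fully open).
Only numpy, scipy, OpenCV 4.12 (cv2) and the standard library are available. Lean on these libraries where they do the work, as an engineer would, in place of code of your own. Each camera call takes 0.05 s, during which the arm holds its last target. There are 200 camera calls.

### The job

The pepper mill has run empty, so mark it for refilling: with closed fingertips, gently push the black marker along the rail at the front of the spice rack until it clicks into the notch in front of the pepper mill, leave it caught there and take the hand away. Only push the marker, never grip it, and leave the pepper mill and all the other things standing undisturbed.

Things in the scene. Friction and masses are not known exactly. Their poses are not given: they have to be found in the camera images.
- rack: Light wooden spice rack, fixed. Base plate x -105 to 65, y -162 to 172 mm, 8 mm thick; origin on the worktop, +x to the rack's back, +y along the rail to the left. Three jar bays, centres x about 20, y -30, 45, 120 mm. A fence in front of them (x -52 to -45, top 48 mm above the worktop) and in front of it an aluminium rail (line x = -80, 12 mm wide, top 16 mm above the worktop).
- notch_right (a point): Centre of the right-hand rail notch, on the rail's top, 16 mm above the worktop, in front of the right bay (rack y -30 mm). Each notch is an open gap, 14 mm along the rail, with a dark tick on the fence beside it. Marker travel 0.095.
- notch_middle (a point): Same for the middle notch and bay (rack y 45 mm). Marker travel 0.170.
- notch_left (a point): Same for the left notch and bay (rack y 120 mm). Marker travel 0.245.
- marker (a joint): Travel (m) of the marker, growing to the rack's left: its centre is at rack y = value - 0.125. Range 0 to 0.270; starts right of all notches, below 0.046. Captive black block, 40 mm long along the rail, top 54 mm above the worktop. Slides with 2 to 4 N; its sprung roller drops 3 mm into a notch from some 6 mm before it (the force dips) and holds it centred; 10 to 12 N push it out either way.
- end_right: Right end face of the marker (towards -y of the rack), the face to push on for travel to the left; 36 wide (rack x -98 to -62 mm) by 36 mm high (18 to 54 mm above the worktop), flat. Origin in the middle of the face, 36 mm above the worktop, axes as the rack's; the face looks to -y.
- end_left: Left end face of the marker, same size, 40 mm from the right one; to push on for travel back to the right. Origin in the middle of the face; the face looks to +y.
- pepper_mill: Pepper mill of turned brown wood with a waist, 58 mm in diameter, 170 mm tall, the tallest thing in the rack; stands loose in one of the three bays. Origin in the middle of its underside, 8 mm above the worktop.
- salt_shaker: Clear salt shaker with a grey domed top, 44 mm in diameter, 90 mm tall, loose in another bay. Origin in the middle of its underside.
- honey_jar: Honey jar with a black lid, 63 mm in diameter, 94 mm tall, loose in the remaining bay. Origin in the middle of its underside.
- lemon: Loose yellow lemon, 71x53x51 mm, left of the rack on the worktop. Origin in the middle of its underside.
- sardine_tin: Loose flat tin, 63x105x26 mm, right of the rack on the worktop. Origin in the middle of its underside.
There are look-alikes about, which are no part of the job. What is shaped like the pepper_mill but purple is not meant.

How it is judged:
By the outcome, as a careful person would: the job done as asked, in the order asked, and still so for the second after the job is handed in, with the robot touching nothing.
It also fails if it takes over 48 s, if anything falls off the work surface, if the arm or the gripper's body presses on something with over 40 N, if the wrist force passes 120 N, or if a joint passes its speed limit or range.

## Working session

There is one attempt and no reset: what is moved stays moved. The work goes in short steps, Python scripts to look and compute and a tool call to move; the robot and the scene stay as the last step left them, time stands still between calls to the robot, and variables do not carry over. Pictures are saved under pics/ and viewed, about 8 in all and at most 12, crops included, and the job is handed in when it is done.

Besides the shell and the picture viewer there is one more tool, called after "Call:" in YAML: its name, and indented under it one key for each argument. play_rows: Moves the arm, as the interface text tells. Its arguments: {"type":"object","properties":{"targets":{"type":"array","items":{"type":"number"}},"force":{"type":"number"}},"required":["targets"]}

```bash
mkdir -p pics; cat > h.py <<'E'
from rig import state, vision, manip, models
import numpy as np, cv2
from scipy.spatial.transform import Rotation as R
def cam(name):
    s=state(); pic,d=vision.read_camera(name); return s,pic,d
def pose(name,s=None):
    p=vision.camera_params(name)
    if 'eye' in p: return np.array(p['rotation']),np.array(p['eye'])
    T=np.array(p['tool_from_camera']); Rw=R.from_quat(s['ee_rot']).as_matrix()
    return Rw@T[:3,:3], Rw@T[:3,3]+np.array(s['ee_pos'])
def cloud(name,d,s=None):
    p=vision.camera_params(name);K=np.array(p['intrinsics']);h,w=d.shape
    u,v=np.meshgrid(np.arange(w),np.arange(h))
    uv=np.stack([u,v],-1).reshape(-1,1,2).astype(float)
    n=cv2.undistortPoints(uv,K,np.array([p['k1'],0,0,0.])).reshape(h,w,2)
    c=np.stack([n[...,0]*d,-n[...,1]*d,-d],-1); Rm,t=pose(name,s)
    return c@Rm.T+t
def save(pic,f,sc=1):
    cv2.imwrite('pics/'+f,cv2.resize(pic[...,::-1],None,fx=sc,fy=sc,interpolation=cv2.INTER_CUBIC))
E
python3 - <<'E'
from h import *
out=[]
for n in ['scene','top']:
    s,pic,d=cam(n); out.append(pic); Rm,t=pose(n,s)
    C=cloud(n,d,s); np.save(n+'.npy',C)
    print(n,t.round(3))
    for q in ['rack','marker','end_right','pepper_mill','salt_shaker','honey_jar','sardine_tin','lemon']:
        for b in models.boxes_of(q,n)[:3]: print(q,round(b['p'],2),(Rm@np.array(b['point'])+t).round(3))
    save(pic,n+'.png',1.4)
s=state();print(s)
E
```

```text
Traceback (most recent call last):
  File "h.py", line 17, in cloud
    return c@Rm.T+t
           ~^~~~~
ValueError: matmul: Input operand 1 has a mismatch in its core dimension 0, with gufunc signature (n?,k),(k,m?)->(n?,m?) (size 4 is different from 3)
```

```bash
sed -i "s/return np.array(p\['rotation'\]),/return R.from_quat(p['rotation']).as_matrix(),/" h.py
python3 - <<'E'
from h import *
for n in ['scene','top']:
    s,pic,d=cam(n); Rm,t=pose(n,s)
    C=cloud(n,d,s); np.save(n+'.npy',C)
    print(n,t.round(3))
    for q in ['rack','marker','end_right','pepper_mill','salt_shaker','honey_jar','sardine_tin','lemon']:
        for b in models.boxes_of(q,n)[:3]: print(q,round(b['p'],2),(Rm@np.array(b['point'])+t).round(3))
    save(pic,n+'.png',1.4)
s=state();print(s)
E
```

```text
scene [-0.439  0.831  0.84 ]
rack 0.58 [0.545 0.072 0.005]
marker 0.56 [ 0.589 -0.061  0.048]
end_right 0.73 [0.547 0.071 0.01 ]
pepper_mill 0.89 [0.582 0.121 0.114]
pepper_mill 0.56 [0.473 0.328 0.077]
pepper_mill 0.32 [0.326 0.43  0.043]
salt_shaker 0.58 [0.62  0.053 0.06 ]
salt_shaker 0.54 [0.581 0.12  0.114]
salt_shaker 0.25 [ 0.492 -0.294  0.021]
honey_jar 0.67 [0.532 0.193 0.074]
sardine_tin 0.81 [ 0.496 -0.293  0.023]
lemon 0.58 [0.33  0.429 0.041]
top [0.263 0.06  1.046]
rack 0.69 [0.569 0.042 0.01 ]
marker 0.86 [ 0.591 -0.074  0.053]
pepper_mill 0.82 [0.481 0.31  0.13 ]
pepper_mill 0.6 [0.58  0.108 0.131]
pepper_mill 0.23 [ 0.581 -0.061  0.046]
salt_shaker 0.87 [0.624 0.051 0.073]
honey_jar 0.63 [0.543 0.18  0.102]
lemon 0.88 [0.337 0.417 0.04 ]
lemon 0.32 [0.565 0.042 0.011]
{'clock': 0.95, 'q': array([-1.04179469,  0.50088685, -0.42701017,  1.55038731,  0.22079317,
        1.13829255, -0.21024938]), 'dq': array([-0.00037824,  0.00105669, -0.0002705 ,  0.00151271,  0.00021145,
       -0.00371179,  0.00122904]), 'tau': array([-5.73806892e-05, -5.66447961e+01, -5.81084669e+00, -2.79509801e+01,
       -6.67215418e-02,  2.07235134e-02,  2.63919225e-05]), 'ee_pos': array([0.17070229, 0.62719589, 0.2267431 ]), 'ee_rot': array([ 1.32468701e-01,  9.91187188e-01,  2.70952976e-05, -1.96502898e-05]), 'contact_force': array([-0.45869458,  0.06353068,  0.68497646]), 'torque': array([-0.04402409, -0.03778962, -0.03456567]), 'gripper_width': 1.0005851999656845}
```

View pics/scene.png

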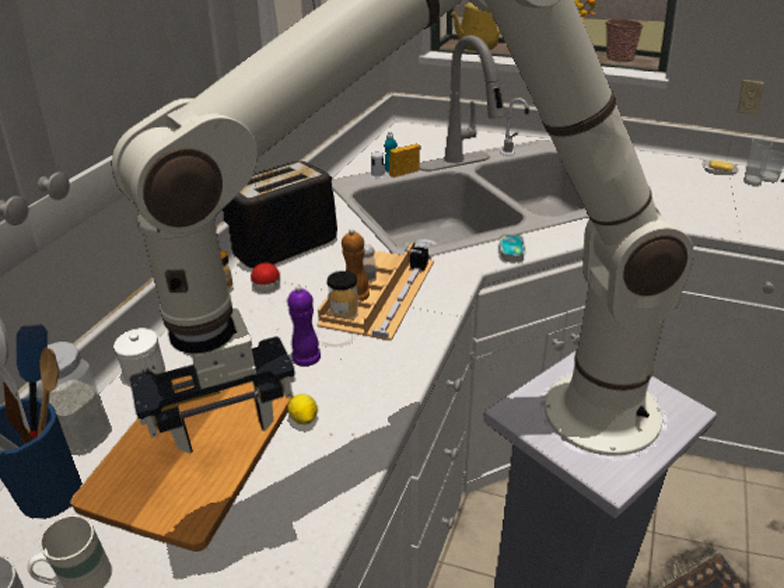

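View pics/top.png

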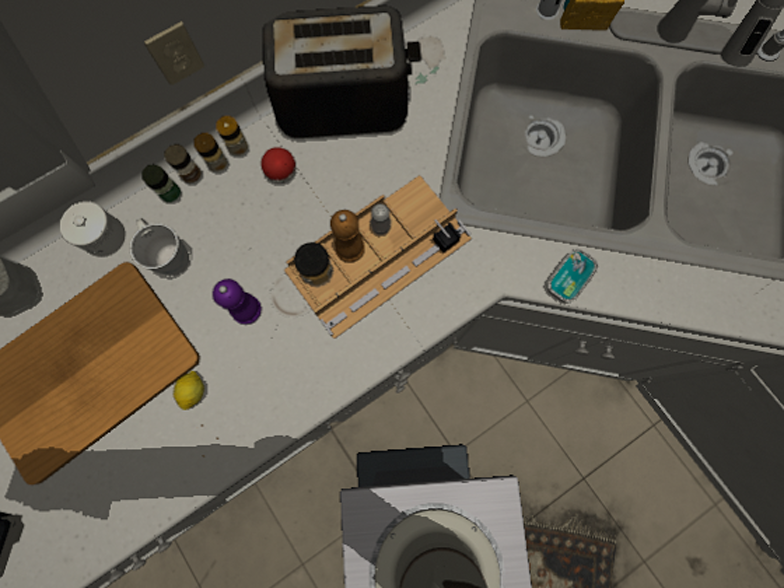

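The top view shows the brown mill at (346,235), in the middle bay between the honey jar (312,262) and the salt shaker (380,218). The marker is at (446,237). Look-alikes: the purple mill at (235,300) in the top view and (304,325) in the scene view, which stands off the rack. I choose the brown one, so the target is the middle notch. Next I fit the rack pose and check a crop.

```bash
python3 - <<'E'
from h import *
for n in ['top','scene']:
    C=np.load(n+'.npy'); 
    s,pic,d=cam(n)
    m=models.regions_of('rack',n); mk=models.regions_of('marker',n)
    print(n,[(round(a['p'],2),a['mask'].sum()) for a in m],[(round(a['p'],2),a['mask'].sum()) for a in mk])
    M=cv2.dilate(m[0]['mask'].astype(np.uint8),np.ones((5,5)))>0
    z=C[...,2]
    def rect(sel):
        P=C[sel][:,:2].astype(np.float32); r=cv2.minAreaRect(P*1000); return len(P),np.round(r[0],1),np.round(r[1],1),round(r[2],1)
    base=M&(z>.003)&(z<.06)&(d>0)
    print('base',rect(base))
    P=mk[0]['mask']; print('marker z',np.percentile(z[P],[5,50,95]).round(3))
    top=P&(z>.046)&(z<.058); print('mtop',rect(top),C[top].mean(0).round(4))
    if n=='top':
        save(pic[110:250,190:350],'crop.png',5)
E
```

```text
top [(0.79, np.int64(6167)), (0.2, np.int64(853))] [(0.63, np.int64(276))]
base (6384, array([587.2,  55.9]), array([194. , 360.9]), 32.8)
marker z [0.023 0.049 0.055]
mtop (199, array([598.9, -69.2]), array([50.9, 40.9]), 32.7) [ 0.5932 -0.0732  0.0504]
scene [(0.72, np.int64(2463)), (0.62, np.int64(316))] [(0.67, np.int64(164))]
base (2749, array([602.8,  46.7]), array([211.2, 405.2]), 32.4)
marker z [0.02  0.045 0.055]
mtop (77, array([590.6, -72.3]), array([32.9, 44.7]), 37.8) [ 0.5912 -0.073   0.0512]
```

View pics/crop.png

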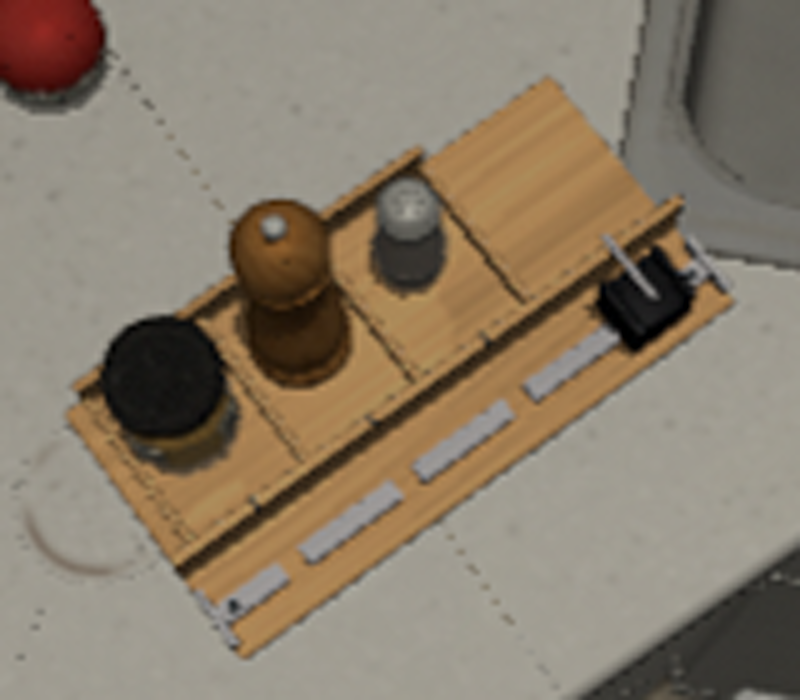

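```bash
cat >> h.py <<'E'
def onplane(name,uv,z,s=None):
    p=vision.camera_params(name);K=np.array(p['intrinsics'])
    n=cv2.undistortPoints(np.array(uv,float).reshape(-1,1,2),K,np.array([p['k1'],0,0,0.])).reshape(-1,2)
    Rm,t=pose(name,s); r=np.c_[n[:,0],-n[:,1],-np.ones(len(n))]@Rm.T
    return t+r*((z-t[2])/r[:,2])[:,None]
E
python3 - <<'E'
from h import *
f=lambda a:(np.array(a,float)+.5)/5-.5+[190,110]
c=onplane('top',f([(550,78),(733,300),(243,657),(70,412)]),.008)[:,:2]
loc=np.array([[.065,-.162],[-.105,-.162],[-.105,.172],[.065,.172]])
A=loc-loc.mean(0);B=c-c.mean(0)
U,S,V=np.linalg.svd(A.T@B);Rr=V.T@U.T; t=c.mean(0)-Rr@loc.mean(0)
yaw=np.arctan2(Rr[1,0],Rr[0,0]);print('yaw',np.degrees(yaw),'t',t,'res',(loc@Rr.T+t-c).round(4))
tr=lambda p:(np.array(p)-t)@Rr
print('notches',tr(onplane('top',f([(520,397),(408,480),(294,564)]),.016)[:,:2]).round(4))
print('marker top',tr(onplane('top',f([(602,300),(638,349),(690,297),(655,250)]),.054)[:,:2]).round(4))
for n in['top','scene']: 
    s,pic,d=cam(n);C=cloud(n,d,s);L=(C[...,:2]-t)@Rr;z=C[...,2]
    m=(abs(L[...,0]+.08)<.03)&(abs(L[...,1]+.12)<.07)&(z>.05)&(z<.058)
    print(n,m.sum(),np.percentile(L[m],[2,50,98],axis=0).round(4))
    m=(abs(L[...,0]+.048)<.015)&(abs(L[...,1])<.1)&(z>.043)&(z<.053);print('fence',np.median(L[m],axis=0).round(4))
E
```

```text
yaw 32.30935913687088 t [0.59903672 0.06502776] res [[ 0.0029 -0.0007]
 [-0.0011 -0.0028]
 [-0.0022 -0.0001]
 [ 0.0004  0.0036]]
notches [[-0.0784 -0.0309]
 [-0.0794  0.0451]
 [-0.0801  0.1207]]
marker top [[-0.0696 -0.09  ]
 [-0.1022 -0.0886]
 [-0.0959 -0.1282]
 [-0.0643 -0.1296]]
top 111 [[-0.0968 -0.1331]
 [-0.0783 -0.1138]
 [-0.0515 -0.0939]]
fence [-0.0489  0.002 ]
scene 63 [[-0.0944 -0.1338]
 [-0.0767 -0.1121]
 [-0.0555 -0.0901]]
fence [-0.0477 -0.0034]
```

The fit agrees with the given sizes: yaw 32.3°, residuals ≤ 4 mm, notches at y -31/45/121, fence in place. The crop shows the brown mill (280,290) in the middle bay, its notch gap at (408,480) and the marker at (645,300). I'll turn the tool so the jaws lie along the rail and go to just right of the marker, staying high.

Call:
play_rows:
  targets: [0,0,-10,0,0,-0.166,1,0,0,-10,0,0,-0.166,1,0,0,-10,0,0,-0.166,1,0,0,-10,0,0,-0.166,1,0,0,0,0,0,-0.165,1,2,-40,0,0,0,0,1,2,-40,0,0,0,0,1,2,-40,0,0,0,0,1,2,-40,0,0,0,0,1,2,-40,0,0,0,0,1,2,-40,0,0,0,0,1,2,-40,0,0,0,0,1]
  force: 20

```text
clock: 2.85
ee_pos: [0.309, 0.3818, 0.267]
ee_rot: [-0.278, 0.961, 0.0, 0.0]
contact_force: [0.9, 0.0, 0.4]
gripper_width: 0.003
```

Call:
play_rows:
  targets: [1,-45,0,0,0,0,1,1,-45,0,0,0,0,1,1,-45,0,0,0,0,1,1,-45,0,0,0,0,1,0,-45,0,0,0,0,1,0,-45,0,0,0,0,1,0,-45,0,0,0,0,1,0,-45,0,0,0,0,1,0,-45,0,0,0,0,1,0,-45,0,0,0,0,1,0,-45,0,0,0,0,1,0,-45,0,0,0,0,1]

```text
clock: 4.35
ee_pos: [0.5941, -0.0769, 0.2669]
ee_rot: [-0.278, 0.961, -0.0, 0.0]
contact_force: [0.1, 0.8, -0.3]
gripper_width: 0.004
```

```bash
cat >> h.py <<'E'
YAW=np.radians(32.309);T0=np.array([.59904,.06503]);RR=np.array([[np.cos(YAW),-np.sin(YAW)],[np.sin(YAW),np.cos(YAW)]])
def loc(p): return (np.asarray(p)[...,:2]-T0)@RR
def rep():
    s=state();Rm=R.from_quat(s['ee_rot']).as_matrix()
    f=s['contact_force'];print('t',round(s['clock'],2),'rack xy',loc(s['ee_pos']).round(4),'z',s['ee_pos'][2].round(4),'tooly ang',np.degrees(np.arctan2(Rm[1,1],Rm[0,1])).round(2),'zax',Rm[:,2].round(3),'F rack',(f[:2]@RR).round(2),f[2].round(2),'w',round(s['gripper_width'],3));return s
E
python3 - <<'E'
from h import *
s=rep(); print(s['q'].round(2))
s,pic,d=cam('wrist'); C=cloud('wrist',d,s); np.save('w.npy',C); save(pic,'w1.png',1.4)
L=loc(C);z=C[...,2]
m=(abs(L[...,0]+.08)<.03)&(abs(L[...,1]+.12)<.06)&(z>.05)&(z<.058);print('mtop',m.sum(),np.percentile(L[m],[2,50,98],axis=0).round(4),np.median(z[m]))
m=(L[...,0]>-.1)&(L[...,0]<-.03)&(abs(L[...,1]+.11)<.03)&(z>.058)&(z<.15);print('stick',m.sum(),np.percentile(C[m][:,2],[2,50,98]) if m.any() else '')
m=(abs(L[...,0]+.048)<.006)&(abs(L[...,1])<.1)&(z>.043)&(z<.053);print('fence',m.sum(),np.median(L[m],axis=0))
E
```

```text
t 4.35 rack xy [-0.0801 -0.1173] z 0.2669 tooly ang 122.28 zax [ 0.  0. -1.] F rack [0.53 0.6 ] -0.34 w 0.004
[ 0.22  0.35 -0.17  1.65  0.06  1.15  2.16]
mtop 739 [[-0.0938 -0.1333]
 [-0.0771 -0.1143]
 [-0.0573 -0.0955]] 0.051854712297411454
stick 0 
fence 880 [-0.04688409 -0.00201259]
```

View pics/w1.png

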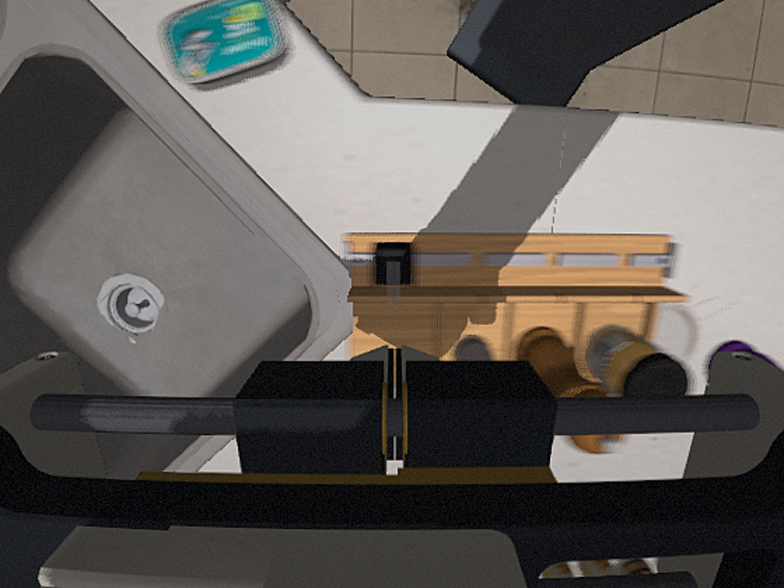

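Call:
play_rows:
  targets: [0,-27,0,0,0,0,1,0,-27,0,0,0,0,1,0,0,40,0,0,0,1,0,0,40,0,0,0,1,0,0,40,0,0,0,1,0,0,40,0,0,0,1,0,0,30,0,0,0,1,0,0,20,0,0,0,1,0,0,10,0,0,0,1,0,0,0,0,0,0,1]

```text
clock: 5.65
ee_pos: [0.6221, -0.1214, 0.0466]
ee_rot: [-0.278, 0.961, 0.0, -0.0]
contact_force: [0.0, -0.8, -0.4]
gripper_width: 0.003
```

```bash
python3 - <<'E'
from h import *
s=rep(); s,pic,d=cam('wrist'); a=pic
s,p2,d=cam('top'); save(p2[120:220,270:370],'t2.png',3)
b=cv2.resize(p2[120:220,250:390],None,fx=5.6,fy=4,interpolation=2)
C=cloud('top',d,s);L=loc(C);z=C[...,2]
save(np.hstack([cv2.resize(a,(400,300)),cv2.resize(p2[110:230,240:400],(400,300),interpolation=cv2.INTER_CUBIC)]),'c2.png')
E
```

```text
t 5.65 rack xy [-0.0801 -0.1699] z 0.0466 tooly ang 122.27 zax [-0.  0. -1.] F rack [-0.42 -0.68] -0.41 w 0.003
```

View pics/c2.png

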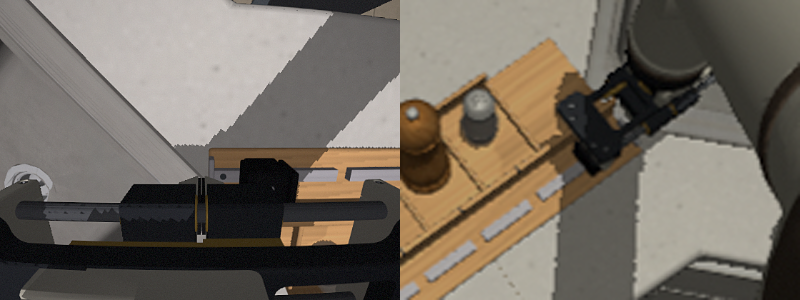

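The fingers are right of the marker and touch nothing. Now I lower to face height and start pushing slowly.

Call:
play_rows:
  targets: [0,0,8,0,0,0,1,0,0,2,0,0,0,1,0,5,0,0,0,0,1,0,3,0,0,0,0,1,0,3,0,0,0,0,1,0,3,0,0,0,0,1,0,3,0,0,0,0,1,0,3,0,0,0,0,1]

```text
clock: 6.75
ee_pos: [0.6118, -0.105, 0.0369]
ee_rot: [-0.278, 0.961, -0.0, 0.0]
contact_force: [2.0, -2.4, -1.1]
gripper_width: 0.008
```

Call:
play_rows:
  targets: [0,3,0,0,0,0,1,0,3,0,0,0,0,1,0,3,0,0,0,0,1,0,3,0,0,0,0,1]

```text
clock: 7.25
ee_pos: [0.6051, -0.0944, 0.0368]
ee_rot: [-0.278, 0.961, -0.0, 0.0]
contact_force: [1.6, -2.9, -0.2]
gripper_width: 0.004
```

```bash
python3 -c "from h import *;rep()"
```

```text
t 7.25 rack xy [-0.0801 -0.138 ] z 0.0368 tooly ang 122.26 zax [ 0. -0. -1.] F rack [-0.19 -3.25] -0.18 w 0.004
```

Call:
play_rows:
  targets: [0,5,0,0,0,0,1,0,5,0,0,0,0,1,0,5,0,0,0,0,1,0,5,0,0,0,0,1,0,5,0,0,0,0,1,0,5,0,0,0,0,1,0,5,0,0,0,0,1,0,5,0,0,0,0,1,0,5,0,0,0,0,1,0,4,0,0,0,0,1]

```text
clock: 8.5
ee_pos: [0.5786, -0.0525, 0.0367]
ee_rot: [-0.278, 0.961, 0.0, -0.0]
contact_force: [1.3, -2.6, 0.5]
gripper_width: 0.003
```

Call:
play_rows:
  targets: [0,2,0,0,0,0,1,0,2,0,0,0,0,1]

```text
clock: 8.75
ee_pos: [0.5765, -0.0493, 0.0367]
ee_rot: [-0.278, 0.961, 0.0, -0.0]
contact_force: [1.5, -3.4, 1.5]
gripper_width: 0.008
```

Call:
play_rows:
  targets: [0,2,0,0,0,0,1]

```text
clock: 8.88
ee_pos: [0.5756, -0.0478, 0.0367]
ee_rot: [-0.278, 0.961, 0.0, -0.0]
contact_force: [1.6, -2.1, 1.1]
gripper_width: 0.005
```

Call:
play_rows:
  targets: [0,2,0,0,0,0,1]

```text
clock: 9.0
ee_pos: [0.5745, -0.0461, 0.0367]
ee_rot: [-0.278, 0.961, 0.0, -0.0]
contact_force: [1.5, -2.4, 1.2]
gripper_width: 0.005
```

Call:
play_rows:
  targets: [0,2,0,0,0,0,1]

```text
clock: 9.12
ee_pos: [0.5735, -0.0444, 0.0367]
ee_rot: [-0.278, 0.961, 0.0, -0.0]
contact_force: [1.5, -2.4, 0.1]
gripper_width: 0.007
```

Call:
play_rows:
  targets: [0,2,0,0,0,0,1]

```text
clock: 9.25
ee_pos: [0.5724, -0.0427, 0.0367]
ee_rot: [-0.278, 0.961, 0.0, -0.0]
contact_force: [0.8, -2.6, 0.9]
gripper_width: 0.004
```

Call:
play_rows:
  targets: [0,2,0,0,0,0,1]

```text
clock: 9.38
ee_pos: [0.5712, -0.0408, 0.0367]
ee_rot: [-0.278, 0.961, 0.0, -0.0]
contact_force: [0.3, -1.8, 1.6]
gripper_width: 0.006
```

Call:
play_rows:
  targets: [0,2,0,0,0,0,1]

```text
clock: 9.5
ee_pos: [0.5696, -0.0384, 0.0364]
ee_rot: [-0.278, 0.961, 0.001, -0.0]
contact_force: [0.3, 1.1, -0.4]
gripper_width: 0.008
```

Call:
play_rows:
  targets: [0,2,0,0,0,0,1]

```text
clock: 9.62
ee_pos: [0.5686, -0.0368, 0.0364]
ee_rot: [-0.278, 0.961, 0.001, -0.0]
contact_force: [0.2, -0.4, -0.8]
gripper_width: 0.005
```

Call:
play_rows:
  targets: [0,2,0,0,0,0,1]

```text
clock: 9.75
ee_pos: [0.5678, -0.0354, 0.0365]
ee_rot: [-0.278, 0.961, 0.0, -0.0]
contact_force: [0.7, 0.3, 0.7]
gripper_width: 0.001
```

```bash
python3 -c "from h import *;rep()"
```

```text
t 9.75 rack xy [-0.0801 -0.0682] z 0.0365 tooly ang 122.29 zax [-0.001  0.    -1.   ] F rack [ 0.77 -0.16] 0.7 w 0.001
```

The force dipped at TCP rack y ≈ -0.0745, within 1 mm of the prediction (right notch). Pushing on through towards the middle notch, whose drop I expect at ≈ +0.0005.

Call:
play_rows:
  targets: [0,2,0,0,0,0,1,0,2,0,0,0,0,1]

```text
clock: 10.0
ee_pos: [0.5671, -0.0343, 0.0368]
ee_rot: [-0.277, 0.961, -0.001, 0.001]
contact_force: [4.5, -5.9, -4.9]
gripper_width: 0.006
```

Call:
play_rows:
  targets: [0,2,0,0,0,0,1,0,2,0,0,0,0,1]

```text
clock: 10.25
ee_pos: [0.5663, -0.0332, 0.0369]
ee_rot: [-0.277, 0.961, -0.002, 0.002]
contact_force: [6.6, -8.7, -7.0]
gripper_width: 0.005
```

Call:
play_rows:
  targets: [0,2,0,0,0,0,1,0,2,0,0,0,0,1]

```text
clock: 10.5
ee_pos: [0.5633, -0.0286, 0.0368]
ee_rot: [-0.277, 0.961, -0.001, 0.001]
contact_force: [2.6, -3.8, -4.0]
gripper_width: 0.003
```

Call:
play_rows:
  targets: [0,2,0,0,0,0,1,0,2,0,0,0,0,1]

```text
clock: 10.75
ee_pos: [0.5597, -0.0227, 0.0367]
ee_rot: [-0.278, 0.961, -0.0, 0.0]
contact_force: [1.1, -1.7, -1.1]
gripper_width: 0.007
```

```bash
python3 -c "from h import *;rep()"
```

```text
t 10.75 rack xy [-0.0801 -0.0531] z 0.0367 tooly ang 122.25 zax [ 0. -0. -1.] F rack [ 0.02 -2.05] -1.06 w 0.007
```

Call:
play_rows:
  targets: [0,5,0,0,0,0,1,0,5,0,0,0,0,1,0,5,0,0,0,0,1,0,5,0,0,0,0,1,0,5,0,0,0,0,1,0,5,0,0,0,0,1,0,5,0,0,0,0,1,0,4,0,0,0,0,1,0,2,0,0,0,0,1,0,2,0,0,0,0,1,0,2,0,0,0,0,1]

```text
clock: 12.12
ee_pos: [0.5355, 0.0156, 0.0367]
ee_rot: [-0.278, 0.961, 0.0, -0.0]
contact_force: [0.1, -2.3, -0.1]
gripper_width: 0.005
```

```bash
python3 -c "from h import *;rep()"
```

```text
t 12.12 rack xy [-0.0801 -0.0078] z 0.0367 tooly ang 122.27 zax [-0.  0. -1.] F rack [-1.08 -1.98] -0.15 w 0.005
```

Call:
play_rows:
  targets: [0,2,0,0,0,0,1,0,2,0,0,0,0,1]

```text
clock: 12.38
ee_pos: [0.5334, 0.0189, 0.0367]
ee_rot: [-0.278, 0.961, -0.0, -0.0]
contact_force: [1.5, -1.9, -1.4]
gripper_width: 0.004
```

Call:
play_rows:
  targets: [0,2,0,0,0,0,1]

```text
clock: 12.5
ee_pos: [0.5323, 0.0207, 0.0367]
ee_rot: [-0.278, 0.961, 0.0, -0.0]
contact_force: [0.8, -2.6, -0.4]
gripper_width: 0.007
```

Call:
play_rows:
  targets: [0,1.5,0,0,0,0,1]

```text
clock: 12.62
ee_pos: [0.5314, 0.0222, 0.0367]
ee_rot: [-0.278, 0.961, 0.0, -0.0]
contact_force: [0.7, -2.4, 0.8]
gripper_width: 0.005
```

Call:
play_rows:
  targets: [0,1.5,0,0,0,0,1]

```text
clock: 12.75
ee_pos: [0.5305, 0.0239, 0.0367]
ee_rot: [-0.278, 0.961, 0.0, -0.0]
contact_force: [-0.9, 0.4, 0.0]
gripper_width: 0.006
```

```bash
python3 -c "from h import *;rep()"
```

```text
t 12.75 rack xy [-0.0799  0.0019] z 0.0367 tooly ang 122.29 zax [-0.001  0.001 -1.   ] F rack [-0.56  0.81] 0.03 w 0.006
```

The force dipped at +0.001, as predicted: the marker has clicked in. I back off, rise, move away and check.

Call:
play_rows:
  targets: [0,-5,0,0,0,0,1,0,-15,0,0,0,0,1,0,-15,0,0,0,0,1,0,0,-20,0,0,0,1,0,0,-40,0,0,0,1,0,0,-40,0,0,0,1,0,0,-40,0,0,0,1,0,0,-40,0,0,0,1,30,0,-40,0,0,0,1,30,0,-20,0,0,0,1,20,0,0,0,0,0,1,0,0,0,0,0,0,1]

```text
clock: 14.25
ee_pos: [0.4808, -0.0506, 0.276]
ee_rot: [-0.277, 0.961, 0.0, -0.001]
contact_force: [-0.0, 0.2, 0.5]
gripper_width: 0.006
```

Call:
play_rows:
  targets: [20,0,0,0,0,0,1,0,0,0,0,0,0,1,0,0,0,0,0,0,1,0,0,0,0,0,0,1]

```text
clock: 14.75
ee_pos: [0.4654, -0.0594, 0.2766]
ee_rot: [-0.278, 0.96, 0.0, 0.0]
contact_force: [-0.4, 0.3, 0.5]
gripper_width: 0.003
```

```bash
python3 - <<'E'
from h import *
rep(); ims=[]
for n in['wrist','top']:
    s,pic,d=cam(n);C=cloud(n,d,s);L=loc(C);z=C[...,2];ims.append(pic)
    m=(abs(L[...,0]+.08)<.018)&(abs(L[...,1]-.045)<.09)&(z>.047)&(z<.06)
    print(n,m.sum(),np.percentile(L[m],[2,50,98],axis=0).round(4) if m.any() else '')
    Rm,t=pose(n,s)
    for q in['marker','pepper_mill','salt_shaker','honey_jar']:
        for b in models.boxes_of(q,n)[:2]:
            P=Rm@np.array(b['point'])+t;print(q,round(b['p'],2),loc(P).round(3),P[2].round(3))
save(np.hstack([cv2.resize(ims[0],(400,300)),cv2.resize(ims[1][110:260,180:380],(400,300),interpolation=2)]),'f.png')
E
```

```text
t 14.75 rack xy [-0.1795 -0.0337] z 0.2766 tooly ang 122.32 zax [-0.  0. -1.] F rack [-0.16  0.41] 0.49 w 0.003
wrist 346 [[-0.0952  0.0249]
 [-0.0882  0.0448]
 [-0.0793  0.0637]]
marker 0.97 [-0.087  0.045] 0.048
marker 0.38 [-0.09   0.033] 0.007
pepper_mill 0.86 [0.035 0.258] 0.055
pepper_mill 0.57 [-0.276 -0.261] 0.027
salt_shaker 0.65 [ 0.013 -0.034] 0.097
honey_jar 0.82 [0.009 0.132] 0.101
top 190 [[-0.097   0.0259]
 [-0.081   0.0458]
 [-0.0632  0.0646]]
marker 0.63 [-0.083  0.045] 0.053
pepper_mill 0.7 [0.031 0.273] 0.132
pepper_mill 0.62 [0.009 0.049] 0.13
salt_shaker 0.84 [ 0.011 -0.026] 0.077
salt_shaker 0.54 [-0.028  0.015] 0.007
honey_jar 0.9 [0.009 0.124] 0.1
```

View pics/f.png

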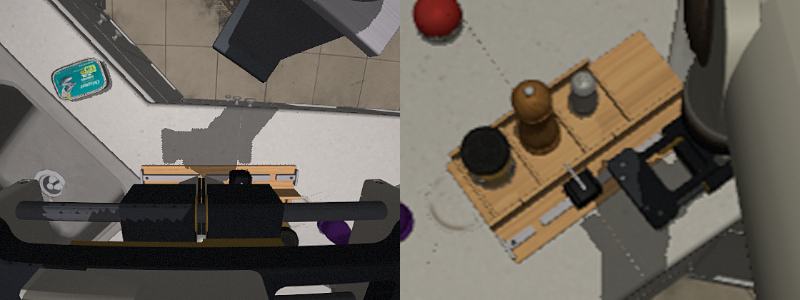

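The picture shows the marker at (582,192) in front of the brown mill. Its centre measures rack y 0.045 in both cameras, the jars are standing undisturbed and the hand is clear.

```bash
python3 -c "from h import *;print(manip.job_done())"
```

```text
the job is handed in; nothing more can be done
None
```

The marker is caught in the middle notch, in front of the brown pepper mill, and the job is handed in. I pushed it there with closed fingertips and never gripped it. It had to go through the right-hand notch first, where the push read about 11 N between moves. The purple mill was left alone.

**Last checks:**
- **Click:** the force dipped at the expected place, about 5 mm before the notch centre.
- **Position:** the wrist and top cameras both put the marker's centre at rack y about 45 mm, which is the notch.
- **Other things:** the mill, salt shaker and honey jar are still standing in their bays. I did not re-measure the lemon or the tin; the arm did not work near them.
- **Hand:** it is clear of everything, with the tool about 277 mm above the worktop and the wrist force near zero. The robot's clock read about 15 s of the 48 s.

In the last wrist picture the network reported only the purple mill and a false hit for the pepper mill. The brown one was confirmed in the top view only.

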